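Snap the lid of the deli box shut

TASK

The crimson lid has been laid on the white food box, but three or all four of its corners are still sprung up. Press the lid down with your fingertips, going round corner by corner, until all four corners have clicked shut and stay down. Only press: do not pick up, tip, shove or crush the box, and leave the blue-lidded box and everything else on the counter where it stands.

Things in the scene. Friction and masses are not known exactly. Their poses are not given: they have to be found in the camera images.
- food_box: The loose, filled white food box with the crimson lid, 0.7 to 1.2 kg, standing on the counter. Lid 200 x 150 mm, tub foot 176 x 126 mm. Origin at the centre of its underside; x along the 200 mm length, y along the 150 mm width, z up. The top of the shut lid rim is 84 mm above the origin.
- lid_middle (a point): Middle of food_box's lid, level with the shut rim, over a panel recessed 5 to 7 mm: pressing there does nothing. The rim is 14 mm wide along the lid's outline. The middle 16 mm of each side is seated already; each corner section between them springs up alone, hinged on the slanting line joining two mid-sides. Each corner has a flat round pad, 36 mm across, level with the rim, centred at x +-82, y +-57 mm.
- corner1 (a joint): How far food_box's corner at (-x, +y) is sprung up, rad: 0 = shut, about 0.22 = sprung up, its pad then some 7 mm higher and sloping 0.22 rad up towards the corner. It snaps: pressed at its pad point it resists with 7 to 10 N, most at first, gives way half-way (about 4 mm down), then clicks shut and stays; let go earlier, it springs back up.
- corner2 (a joint): The same for the corner at (+x, +y).
- corner3 (a joint): The same for the corner at (+x, -y); at some starts this corner is already shut.
- corner4 (a joint): The same for the corner at (-x, -y).
- pad1 (a point): Point on top of the corner1 pad, at (-84, +59) mm in food_box's x and y, where to press; it moves with the corner, and lies 84 mm above the underside of the box when shut, about 7 mm higher when sprung up.
- pad2 (a point): The same on corner2, at (+84, +59) mm.
- pad3 (a point): The same on corner3, at (+84, -59) mm.
- pad4 (a point): The same on corner4, at (-84, -59) mm.
- blue_box: A loose box of the same make and size with a blue lid, already shut; leave it alone. Origin at the centre of its underside; height 84 mm.
- jar: Loose clip-top glass jar of gherkins, 86 mm across, 131 mm tall; origin at the centre of its underside. Bystander.
- pepper_mill: Loose dark wooden pepper mill, 54 mm across, 125 mm tall; origin at the centre of its underside. Bystander.
- ramekin: Loose white ceramic bowl, 76 mm across, 42 mm tall; origin at the centre of its underside. Bystander.
- label_roll: Loose roll of paper labels standing on end, 68 mm across, 45 mm tall; origin at the centre of its underside. Bystander.
- spoon: Loose steel spoon, 220 mm long, lying flat along its x axis. Bystander.
- tongs: Loose steel serving tongs with crimson tips, 236 mm long, 12 mm high, lying flat along their x axis. Bystander.
There are look-alikes about, which are no part of the job. What is shaped like the food_box but green is not meant.

How it is judged:
By the outcome, as a careful person would: the job done as asked, in the order asked, and still so for the second after the job is handed in, with the robot touching nothing.
It also fails if it takes over 56 s, if anything falls off the work surface, if the arm or the gripper's body presses on something with over 40 N, if the wrist force passes 120 N, or if a joint passes its speed limit or range.

ROBOT

A 6-joint arm with a two-finger parallel gripper is mounted at the origin on the work surface. World frame = base frame: x ahead of the robot, y to its left, z up, the work surface at z = 0. Lengths are in mm, angles in rad, forces in N, time in s.
With the tool pointing down it reaches from about 225 to 725 mm from the base axis. Payload 3.1 kg.
Tool frame: the origin (TCP) lies midway between the tips of the shut fingers; the grasp point (between the pads) lies 19 mm behind it (bot.grip_point_offset is the distance from the TCP to the grasp point, in mm); z points along the fingers, y is the line along which they close (so a half turn about z gives the same grasp; the last joint's range is limited). The gripper opens to 85 mm and grips with 20 to 120 N. Pads are 22 mm wide; open, the fingers measure 114 mm over their backs; the gripper's body (76 mm by 85 mm) begins 54 mm behind the grasp point. The pads swing forward as they close: fully open they stand 13 mm farther back than shut.
Start: joints at [1.004, 0.048, 0.099, 1.622, 0, 1.443], TCP at [223.054, 475.252, 231.312] pointing down, gripper open.
Joint ranges: [-2.91, 2.91], [-0.99, 1.94], [-1.21, 1.42], [-2.12, 2.29], [-1.49, 1.47], [-3.14, 3.14]. Speed limits (rad/s): [2.79, 2.79, 3.14, 3.14, 3.14, 3.14].

INTERFACE

Orientations are given as a unit quaternion [x, y, z, w].
In Python, from plant import bot, vision gives the robot as it stands.
- The arm moves only by the tool arm_command, never from a script. Its argument "commands" is a list of rows, each an object of numbers: "rx", "ry", "rz": the turn, a rotation vector about the world's x, y, z in rad; "x", "y", "z": the shift along the world's x, y, z in mm; "claw": the opening, from 0 (shut) to 1 (fully open). In form: [{"rx": .., "ry": .., "rz": .., "x": .., "y": .., "z": .., "claw": ..}, ...]. A call has 1 to 12 rows; each row is the pose to reach, as a shift and turn from the pose commanded when the call began; what a row does not reach only later rows make up. A row lasts 1/12 s, in which the tool goes at most 41.7 mm and 7.16 degrees, less where a joint would pass 70% of its speed; a pose out of reach is approached as far as the arm can. A call with a gripper value outside its range is refused whole. The fingers move at their own pace and stop on an object; "newtons" is the grip in N (left out, the last holds). Time passes only in rows, so rows that repeat a pose let the fingers close. It gives the time, the measured TCP pose, the force, the opening and the grip force at its end, in the units of the state.
- bot.state(): the state, without advancing time (a new reading comes with each control period).
- vision.snapshot(name): name is "side" or "top" or "wrist"; returns a dict with "frame" (384x512x3 uint8, blue, green, red), "vfov" (degrees; the focal length in pixels is half the picture's height over the tangent of half this angle, whatever the lens; pixels are square), "cx", "cy" (the principal point, pixels), "distortion" ([k1, k2, p1, p2, k3] as OpenCV has them; the pictures are not rectified), "R" (3x3) and "t" (3): a world point X has camera coordinates R X + t. Camera axes: x right, y down, z forward; pixel columns grow to the right and rows downward; lengths in mm; the calibration is good to about 2 mm. A picture is of the moment at which its call begins. There is no depth.
- bot.job_done(): hands the job in; it is judged then, once.
The state is a dict: "clock": time; "q": joint angles; "qd": joint speeds; "joint_torque": joint torques, N m; "position": TCP position; "ee_rot": TCP orientation; "ft_force": force on the tool from outside, world axes, zero at the start; "ft_torque": the same for the moment, N m; "finger_gap": opening from 0.0 (shut) to 1.0 (fully open); "gripper_force": force on a finger pad.
Only numpy, scipy, OpenCV 4.12 (cv2) and the standard library are available. Lean on these libraries where they do the work, as an engineer would, in place of code of your own. Each camera call takes 0.05 s, during which the arm holds its last target. There are 200 camera calls.

## Working session

There is one attempt and no reset: what is moved stays moved. The work goes in short steps, Python scripts to look and compute and a tool call to move; the robot and the scene stay as the last step left them, time stands still between calls to the robot, and variables do not carry over. Pictures are saved under pics/ and viewed, at most 10 in all, crops included, and the job is handed in when it is done.

Besides the shell and the picture viewer there is one more tool, called after ">>>" as name(argument=value, ...), one argument or row to a line, values as JSON. arm_command: Moves the arm, as the interface text tells. Its arguments: {"type":"object","properties":{"commands":{"type":"array","items":{"type":"object","properties":{"rx":{"type":"number"},"ry":{"type":"number"},"rz":{"type":"number"},"x":{"type":"number"},"y":{"type":"number"},"z":{"type":"number"},"claw":{"type":"number"}}}},"newtons":{"type":"number"}},"required":["commands"]}

```bash
ls; mkdir -p pics; cat > h.py <<'E'
import cv2,numpy as np,pickle
from plant import bot,vision
def snap(n,f):
    s=vision.snapshot(n); cv2.imwrite('pics/'+f+'.png',s['frame']); pickle.dump(s,open(f+'.pkl','wb')); return s
def cam(s):
    h=s['frame'].shape[0]; f=h/2/np.tan(np.radians(s['vfov']/2))
    return np.array([[f,0,s['cx']],[0,f,s['cy']],[0,0,1]]),np.array(s['distortion'],float),np.array(s['R']),np.array(s['t'])
def back(s,px,z):
    K,d,R,t=cam(s); u=cv2.undistortPoints(np.array(px,float).reshape(-1,1,2),K,d)[:,0]
    r=np.c_[u,np.ones(len(u))]@R; c=-R.T@t
    return c+r*((z-c[2])/r[:,2])[:,None]
def proj(s,X):
    K,d,R,t=cam(s); return cv2.projectPoints(np.array(X,float).reshape(-1,1,3),cv2.Rodrigues(R)[0],t,K,d)[0][:,0]
E
python3 - <<'E'
from h import *
a=snap('top','top0')['frame'];b=snap('side','side0')['frame']
cv2.imwrite('pics/top0b.png',cv2.resize(a,(800,600),interpolation=3))
cv2.imwrite('pics/side0b.png',cv2.resize(b,(800,600),interpolation=3))
print(bot.state()['ft_force'],bot.state()['ee_rot'])
E
```

```text
pics
[0.04848862 0.4487952  0.61412417] [ 2.17654667e-01  9.76025212e-01 -1.03954006e-03 -3.89101310e-04]
```

View pics/top0b.png

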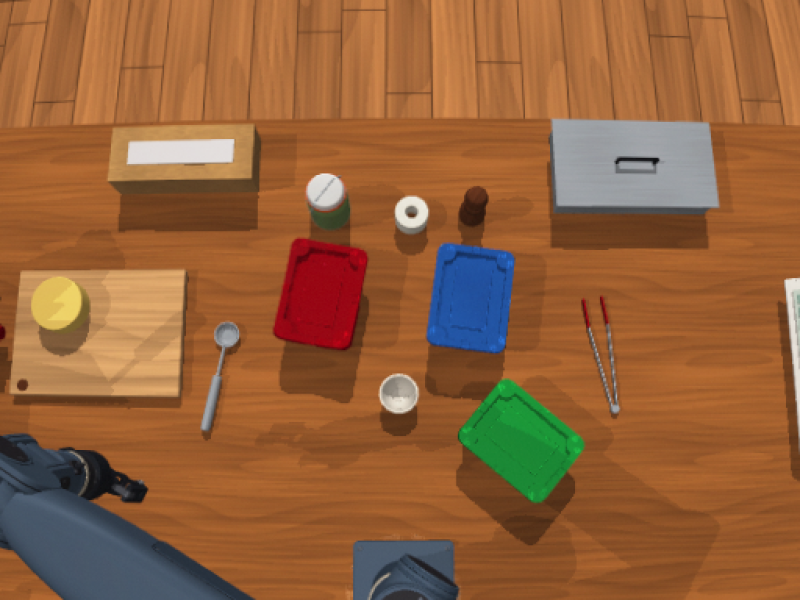

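View pics/side0b.png

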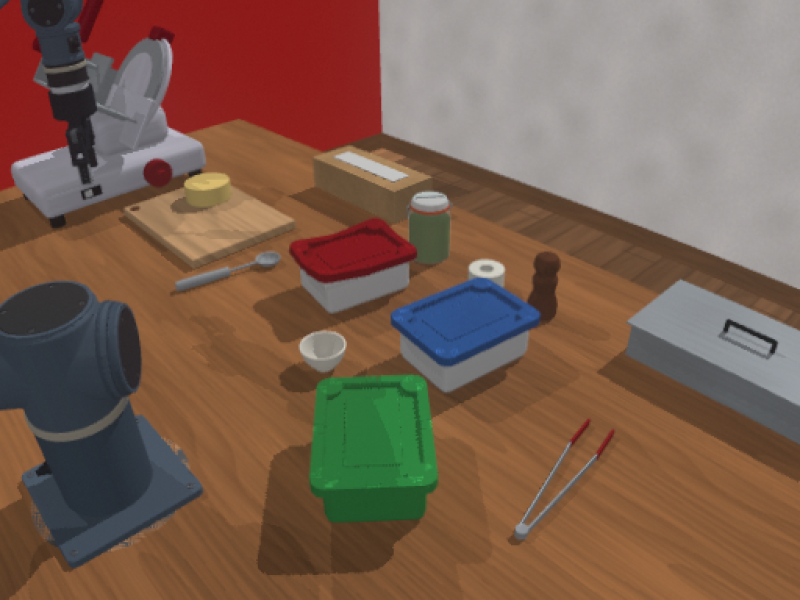

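The crimson box is at about (320, 295) in the enlarged top view. The jar, at (327, 200), is just beyond its far edge. Next I'll measure the lid outline and look at a close-up.

```bash
cat > m.py <<'E'
from h import *
import sys
s=pickle.load(open('top0.pkl','rb'));im=s['frame']
hsv=cv2.cvtColor(im,cv2.COLOR_BGR2HSV)
m=((hsv[...,0]<5)|(hsv[...,0]>173))&(hsv[...,1]>190)
m=m.astype(np.uint8);n,l,st,c=cv2.connectedComponentsWithStats(m)
k=1+st[1:,4].argmax();print(st[k],c[k])
cn=max(cv2.findContours((l==k).astype(np.uint8),0,1)[0],key=len)[:,0]
for z in (84,91):
    P=back(s,cn,z)[:,:2].astype(np.float32); r=cv2.minAreaRect(P);print(z,r);print(cv2.boxPoints(r).round(1))
for nm,p in dict(jar=(212,135),roll=(264,145),mill=(302,137),ramekin=(255,257)).items(): print(nm,back(s,[p],20)[0].round())
a=cv2.resize(im[145:230,165:245],None,fx=5,fy=5,interpolation=2)
b=cv2.resize(pickle.load(open('side0.pkl','rb'))['frame'][130:205,175:280],None,fx=5,fy=5,interpolation=2)
b=cv2.resize(b,None,fx=.72,fy=.72) if a.shape[1]+b.shape[1]>925 else b
o=np.zeros((max(a.shape[0],b.shape[0]),a.shape[1]+b.shape[1],3),np.uint8);o[:a.shape[0],:a.shape[1]]=a;o[:b.shape[0],a.shape[1]:]=b
cv2.imwrite('pics/crop.png',o);print(o.shape)
E
python3 m.py
```

```text
[ 175  152   60   72 3292] [205.17891859 188.10510328]
84 ((562.4030151367188, 154.08265686035156), (152.28146362304688, 202.70481872558594), 79.56312561035156)
[[448.9  97.6]
 [648.3  60.8]
 [675.9 210.6]
 [476.5 247.3]]
91 ((560.833984375, 153.34542846679688), (151.51107788085938, 201.6793975830078), 79.5631332397461)
[[447.9  97.1]
 [646.3  60.6]
 [673.7 209.6]
 [475.4 246.1]]
jar [749. 143.  20.]
roll [714. -24.  20.]
mill [ 741. -146.   20.]
ramekin [360.   7.  20.]
(425, 925, 3)
```

View pics/crop.png

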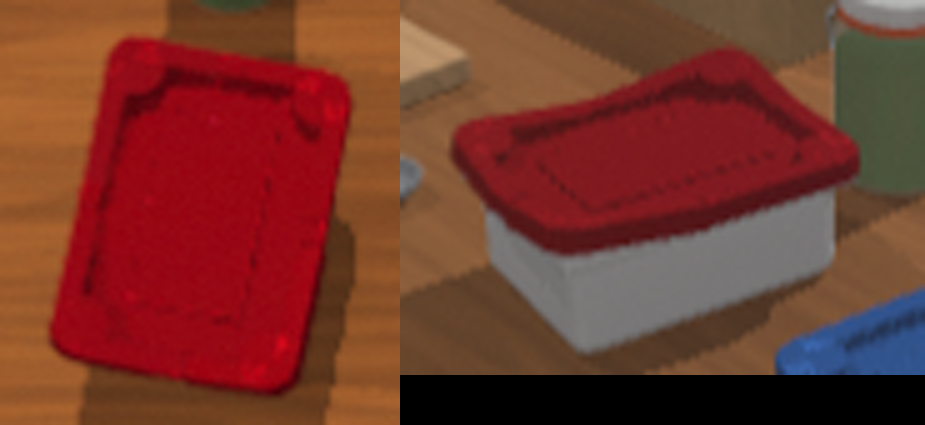

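The near-right corner in the crop, at about (280, 345) in its left half, looks lower. The other three are clearly up. I'll press all four in turn, starting above the near-left corner.

>>> arm_command(
  commands=[
    {"x":268,"y":-250,"z":-101,"claw":0},
    {"x":268,"y":-250,"z":-101,"claw":0},
    {"x":268,"y":-250,"z":-101,"claw":0},
    {"x":268,"y":-250,"z":-101,"claw":0},
    {"x":268,"y":-250,"z":-101,"claw":0},
    {"x":268,"y":-250,"z":-101,"claw":0},
    {"x":268,"y":-250,"z":-101,"claw":0},
    {"x":268,"y":-250,"z":-101,"claw":0},
    {"x":268,"y":-250,"z":-101,"claw":0},
    {"x":268,"y":-250,"z":-101,"claw":0},
    {"x":268,"y":-250,"z":-101,"claw":0},
    {"x":268,"y":-250,"z":-101,"claw":0},
  ],
  newtons=20,
)

```text
schema error: expected keys rx, ry, rz, x, y, z, claw
```

```bash
python3 - <<'E'
from h import *
s=bot.state();print(s['clock'],s['position'],s['ft_force'],s['finger_gap'],s['q'])
a=snap('top','top1');b=snap('side','side1')
x=cv2.resize(a['frame'][140:235,155:255],(400,380),interpolation=2);y=cv2.resize(b['frame'][115:210,175:275],(400,380),interpolation=2)
cv2.imwrite('pics/c1.png',np.hstack([x,y]))
E
```

```text
0.1 [222.74097578 474.75771436 230.20460797] [0.04848862 0.4487952  0.61412417] 0.9958174961563421 [1.00418272e+00 4.86748694e-02 9.76934926e-02 1.62203477e+00
 2.43200984e-05 1.44300473e+00]
```

View pics/c1.png

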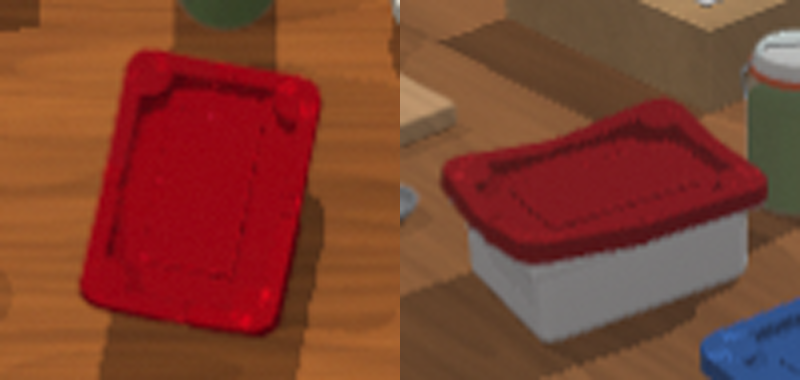

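The move was refused because every row needs all seven keys, so the arm hasn't moved. The picture shows the same scene as before. I'm resending it with all the keys.

>>> arm_command(
  commands=[
    {"rx":0,"ry":0,"rz":0.25,"x":268,"y":-250,"z":-101,"claw":0},
    {"rx":0,"ry":0,"rz":0.25,"x":268,"y":-250,"z":-101,"claw":0},
    {"rx":0,"ry":0,"rz":0.25,"x":268,"y":-250,"z":-101,"claw":0},
    {"rx":0,"ry":0,"rz":0.25,"x":268,"y":-250,"z":-101,"claw":0},
    {"rx":0,"ry":0,"rz":0.25,"x":268,"y":-250,"z":-101,"claw":0},
    {"rx":0,"ry":0,"rz":0.25,"x":268,"y":-250,"z":-101,"claw":0},
    {"rx":0,"ry":0,"rz":0.25,"x":268,"y":-250,"z":-101,"claw":0},
    {"rx":0,"ry":0,"rz":0.25,"x":268,"y":-250,"z":-101,"claw":0},
    {"rx":0,"ry":0,"rz":0.25,"x":268,"y":-250,"z":-101,"claw":0},
    {"rx":0,"ry":0,"rz":0.25,"x":268,"y":-250,"z":-101,"claw":0},
    {"rx":0,"ry":0,"rz":0.25,"x":268,"y":-250,"z":-101,"claw":0},
    {"rx":0,"ry":0,"rz":0.25,"x":268,"y":-250,"z":-101,"claw":0},
  ],
  newtons=20,
)

```text
clock: 1.2
position: [490.7, 224.8, 129.7]
ee_rot: [0.095, 0.995, 0.0, -0.001]
ft_force: [-0.3, 1.4, -0.5]
finger_gap: -0.001
gripper_force: 0.0
```

```bash
python3 - <<'E'
from h import *
s=bot.state();print(s['clock'],s['position'],s['ee_rot'],s['ft_force'],s['finger_gap'],s['q'])
a=snap('top','top2');b=snap('side','side2');w=snap('wrist','wrist2')
print('tip px',proj(a,[s['position']]),proj(b,[s['position']]))
x=cv2.resize(a['frame'][130:235,155:255],(400,420),interpolation=2);y=cv2.resize(w['frame'],(400,300))
o=np.zeros((420,800,3),np.uint8);o[:,:400]=x;o[:300,400:]=y
cv2.imwrite('pics/c2.png',o)
E
```

```text
1.2 [490.67265619 224.80180037 129.68199233] [ 9.51323652e-02  9.95464059e-01  3.46852273e-07 -1.06823359e-03] [-0.26180608  1.35106403 -0.45129497] -0.0010234902072222562 [ 3.04847367e-01  8.93966398e-02 -5.90340374e-02  1.42433309e+00
  8.32861782e-04  4.95399551e-01]
tip px [[178.72988377 208.46547558]] [[188.78109348 145.33640688]]
```

View pics/c2.png

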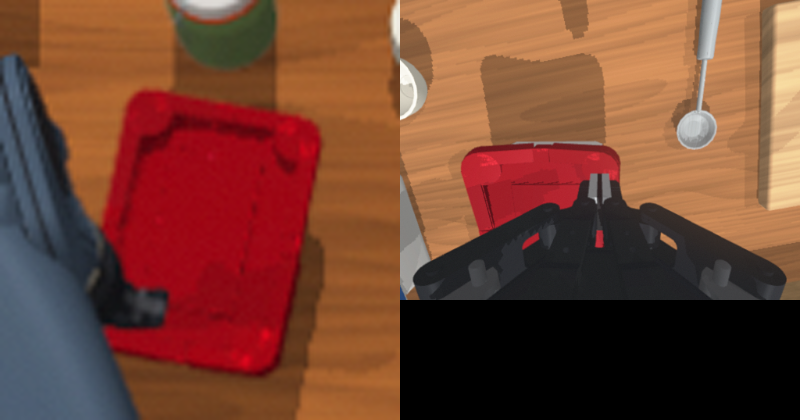

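In the wrist view the shut fingertips, at about (600, 180), are over the near-left pad. I'll go down and feel for it.

>>> arm_command(
  commands=[
    {"rx":0,"ry":0,"rz":0,"x":-1,"y":1,"z":-16,"claw":0},
    {"rx":0,"ry":0,"rz":0,"x":-1,"y":1,"z":-30,"claw":0},
    {"rx":0,"ry":0,"rz":0,"x":-1,"y":1,"z":-35,"claw":0},
    {"rx":0,"ry":0,"rz":0,"x":-1,"y":1,"z":-37,"claw":0},
    {"rx":0,"ry":0,"rz":0,"x":-1,"y":1,"z":-38,"claw":0},
    {"rx":0,"ry":0,"rz":0,"x":-1,"y":1,"z":-39,"claw":0},
    {"rx":0,"ry":0,"rz":0,"x":-1,"y":1,"z":-40,"claw":0},
    {"rx":0,"ry":0,"rz":0,"x":-1,"y":1,"z":-41,"claw":0},
    {"rx":0,"ry":0,"rz":0,"x":-1,"y":1,"z":-41,"claw":0},
  ],
)

```text
clock: 2.1
position: [490.2, 227.2, 91.6]
ee_rot: [0.094, 0.996, 0.001, 0.0]
ft_force: [-3.9, 1.2, 7.0]
finger_gap: -0.002
gripper_force: 3.1
```

>>> arm_command(
  commands=[
    {"rx":0,"ry":0,"rz":0,"x":0,"y":0,"z":-1,"claw":0},
    {"rx":0,"ry":0,"rz":0,"x":0,"y":0,"z":-2,"claw":0},
    {"rx":0,"ry":0,"rz":0,"x":0,"y":0,"z":-3,"claw":0},
    {"rx":0,"ry":0,"rz":0,"x":0,"y":0,"z":-4,"claw":0},
    {"rx":0,"ry":0,"rz":0,"x":0,"y":0,"z":-5,"claw":0},
    {"rx":0,"ry":0,"rz":0,"x":0,"y":0,"z":-5,"claw":0},
  ],
)

```text
clock: 2.6
position: [490.3, 226.0, 83.9]
ee_rot: [0.094, 0.996, -0.0, 0.0]
ft_force: [-0.5, 0.5, -0.5]
finger_gap: 0.002
gripper_force: 0.0
```

>>> arm_command(
  commands=[
    {"rx":0,"ry":0,"rz":0,"x":0,"y":0,"z":-2,"claw":0},
    {"rx":0,"ry":0,"rz":0,"x":0,"y":0,"z":-4,"claw":0},
    {"rx":0,"ry":0,"rz":0,"x":0,"y":0,"z":-5,"claw":0},
    {"rx":0,"ry":0,"rz":0,"x":0,"y":0,"z":-5,"claw":0},
  ],
)

```text
clock: 2.93
position: [490.4, 226.2, 83.4]
ee_rot: [0.094, 0.996, 0.0, 0.001]
ft_force: [-6.9, -2.9, 16.5]
finger_gap: 0.004
gripper_force: 8.3
```

The near-left corner is shut at z = 83.4 mm with 16.5 N on it. I'll lift and go on to the near-right corner.

>>> arm_command(
  commands=[
    {"rx":0,"ry":0,"rz":0,"x":0,"y":0,"z":25,"claw":0},
    {"rx":0,"ry":0,"rz":0,"x":0,"y":0,"z":35,"claw":0},
    {"rx":0,"ry":0,"rz":0,"x":-20,"y":-115,"z":35,"claw":0},
    {"rx":0,"ry":0,"rz":0,"x":-20,"y":-115,"z":35,"claw":0},
    {"rx":0,"ry":0,"rz":0,"x":-20,"y":-115,"z":35,"claw":0},
    {"rx":0,"ry":0,"rz":0,"x":-20,"y":-115,"z":35,"claw":0},
    {"rx":0,"ry":0,"rz":0,"x":-20,"y":-115,"z":20,"claw":0},
    {"rx":0,"ry":0,"rz":0,"x":-20,"y":-115,"z":15,"claw":0},
    {"rx":0,"ry":0,"rz":0,"x":-20,"y":-115,"z":13,"claw":0},
    {"rx":0,"ry":0,"rz":0,"x":-20,"y":-115,"z":11,"claw":0},
    {"rx":0,"ry":0,"rz":0,"x":-20,"y":-115,"z":10,"claw":0},
    {"rx":0,"ry":0,"rz":0,"x":-20,"y":-115,"z":10,"claw":0},
  ],
)

```text
clock: 3.93
position: [470.4, 111.7, 89.7]
ee_rot: [0.094, 0.996, -0.0, 0.0]
ft_force: [-0.4, -1.2, 1.7]
finger_gap: 0.002
gripper_force: 0.8
```

>>> arm_command(
  commands=[
    {"rx":0,"ry":0,"rz":0,"x":0,"y":0,"z":-1,"claw":0},
    {"rx":0,"ry":0,"rz":0,"x":0,"y":0,"z":-2,"claw":0},
    {"rx":0,"ry":0,"rz":0,"x":0,"y":0,"z":-3,"claw":0},
    {"rx":0,"ry":0,"rz":0,"x":0,"y":0,"z":-4,"claw":0},
    {"rx":0,"ry":0,"rz":0,"x":0,"y":0,"z":-5,"claw":0},
    {"rx":0,"ry":0,"rz":0,"x":0,"y":0,"z":-5,"claw":0},
  ],
)

```text
clock: 4.43
position: [469.8, 111.4, 84.0]
ee_rot: [0.094, 0.996, 0.0, -0.0]
ft_force: [-0.3, 0.4, -0.4]
finger_gap: -0.002
gripper_force: 0.0
```

>>> arm_command(
  commands=[
    {"rx":0,"ry":0,"rz":0,"x":0,"y":0,"z":-2,"claw":0},
    {"rx":0,"ry":0,"rz":0,"x":0,"y":0,"z":-4,"claw":0},
    {"rx":0,"ry":0,"rz":0,"x":0,"y":0,"z":-5,"claw":0},
    {"rx":0,"ry":0,"rz":0,"x":0,"y":0,"z":-5,"claw":0},
  ],
)

```text
clock: 4.77
position: [470.1, 111.4, 83.3]
ee_rot: [0.094, 0.996, 0.0, 0.001]
ft_force: [-7.6, -1.0, 17.4]
finger_gap: -0.001
gripper_force: 8.9
```

```bash
python3 - <<'E'
from h import *
a=snap('top','top3');b=snap('side','side3')
x=cv2.resize(a['frame'][130:235,155:255],(400,420),interpolation=2);y=cv2.resize(b['frame'][110:215,175:275],(400,420),interpolation=2)
cv2.imwrite('pics/c3.png',np.hstack([x,y]))
E
```

```text
(no output)
```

View pics/c3.png

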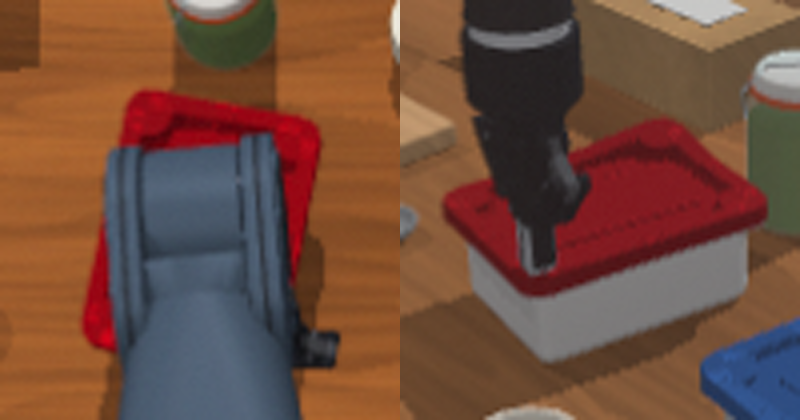

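The box hasn't moved and the near edge is flat. The far-left corner is up, at about (660, 125) in the side crop, and the far-right one looks shut. I'll press the far-right corner next to be sure.

>>> arm_command(
  commands=[
    {"rx":0,"ry":0,"rz":0,"x":0,"y":0,"z":25,"claw":0},
    {"rx":0,"ry":0,"rz":0,"x":0,"y":0,"z":35,"claw":0},
    {"rx":0,"ry":0,"rz":0,"x":163,"y":-29,"z":35,"claw":0},
    {"rx":0,"ry":0,"rz":0,"x":163,"y":-29,"z":35,"claw":0},
    {"rx":0,"ry":0,"rz":0,"x":163,"y":-29,"z":35,"claw":0},
    {"rx":0,"ry":0,"rz":0,"x":163,"y":-29,"z":35,"claw":0},
    {"rx":0,"ry":0,"rz":0,"x":163,"y":-29,"z":35,"claw":0},
    {"rx":0,"ry":0,"rz":0,"x":163,"y":-29,"z":20,"claw":0},
    {"rx":0,"ry":0,"rz":0,"x":163,"y":-29,"z":14,"claw":0},
    {"rx":0,"ry":0,"rz":0,"x":163,"y":-29,"z":12,"claw":0},
    {"rx":0,"ry":0,"rz":0,"x":163,"y":-29,"z":10,"claw":0},
    {"rx":0,"ry":0,"rz":0,"x":163,"y":-29,"z":10,"claw":0},
  ],
)

```text
clock: 5.87
position: [632.5, 82.4, 89.5]
ee_rot: [0.094, 0.996, 0.0, 0.0]
ft_force: [-0.9, -0.8, 0.0]
finger_gap: 0.002
gripper_force: 0.0
```

>>> arm_command(
  commands=[
    {"rx":0,"ry":0,"rz":0,"x":0,"y":0,"z":-1,"claw":0},
    {"rx":0,"ry":0,"rz":0,"x":0,"y":0,"z":-2,"claw":0},
    {"rx":0,"ry":0,"rz":0,"x":0,"y":0,"z":-3,"claw":0},
    {"rx":0,"ry":0,"rz":0,"x":0,"y":0,"z":-4,"claw":0},
    {"rx":0,"ry":0,"rz":0,"x":0,"y":0,"z":-5,"claw":0},
    {"rx":0,"ry":0,"rz":0,"x":0,"y":0,"z":-5,"claw":0},
  ],
)

```text
clock: 6.37
position: [632.9, 82.2, 84.2]
ee_rot: [0.094, 0.996, -0.0, -0.0]
ft_force: [-0.4, -0.5, 0.4]
finger_gap: -0.001
gripper_force: 0.0
```

>>> arm_command(
  commands=[
    {"rx":0,"ry":0,"rz":0,"x":0,"y":0,"z":-2,"claw":0},
    {"rx":0,"ry":0,"rz":0,"x":0,"y":0,"z":-4,"claw":0},
    {"rx":0,"ry":0,"rz":0,"x":0,"y":0,"z":-5,"claw":0},
    {"rx":0,"ry":0,"rz":0,"x":0,"y":0,"z":-5,"claw":0},
  ],
)

```text
clock: 6.7
position: [633.3, 82.3, 83.6]
ee_rot: [0.094, 0.996, 0.0, 0.001]
ft_force: [-5.9, 1.0, 13.8]
finger_gap: 0.002
gripper_force: 6.7
```

>>> arm_command(
  commands=[
    {"rx":0,"ry":0,"rz":0,"x":0,"y":0,"z":25,"claw":0},
    {"rx":0,"ry":0,"rz":0,"x":0,"y":0,"z":35,"claw":0},
    {"rx":0,"ry":0,"rz":0,"x":20,"y":114,"z":35,"claw":0},
    {"rx":0,"ry":0,"rz":0,"x":20,"y":114,"z":35,"claw":0},
    {"rx":0,"ry":0,"rz":0,"x":20,"y":114,"z":35,"claw":0},
    {"rx":0,"ry":0,"rz":0,"x":20,"y":114,"z":35,"claw":0},
    {"rx":0,"ry":0,"rz":0,"x":20,"y":114,"z":20,"claw":0},
    {"rx":0,"ry":0,"rz":0,"x":20,"y":114,"z":15,"claw":0},
    {"rx":0,"ry":0,"rz":0,"x":20,"y":114,"z":13,"claw":0},
    {"rx":0,"ry":0,"rz":0,"x":20,"y":114,"z":11,"claw":0},
    {"rx":0,"ry":0,"rz":0,"x":20,"y":114,"z":10,"claw":0},
    {"rx":0,"ry":0,"rz":0,"x":20,"y":114,"z":10,"claw":0},
  ],
)

```text
clock: 7.7
position: [653.0, 196.6, 91.7]
ee_rot: [0.094, 0.996, 0.001, 0.0]
ft_force: [-3.2, 2.4, 6.9]
finger_gap: -0.001
gripper_force: 3.2
```

>>> arm_command(
  commands=[
    {"rx":0,"ry":0,"rz":0,"x":0,"y":0,"z":-1,"claw":0},
    {"rx":0,"ry":0,"rz":0,"x":0,"y":0,"z":-2,"claw":0},
    {"rx":0,"ry":0,"rz":0,"x":0,"y":0,"z":-3,"claw":0},
    {"rx":0,"ry":0,"rz":0,"x":0,"y":0,"z":-4,"claw":0},
    {"rx":0,"ry":0,"rz":0,"x":0,"y":0,"z":-5,"claw":0},
    {"rx":0,"ry":0,"rz":0,"x":0,"y":0,"z":-5,"claw":0},
  ],
)

```text
clock: 8.2
position: [653.0, 195.3, 83.9]
ee_rot: [0.095, 0.996, -0.0, -0.0]
ft_force: [-0.7, 0.6, 1.7]
finger_gap: 0.0
gripper_force: 0.8
```

>>> arm_command(
  commands=[
    {"rx":0,"ry":0,"rz":0,"x":0,"y":0,"z":-2,"claw":0},
    {"rx":0,"ry":0,"rz":0,"x":0,"y":0,"z":-4,"claw":0},
    {"rx":0,"ry":0,"rz":0,"x":0,"y":0,"z":-5,"claw":0},
    {"rx":0,"ry":0,"rz":0,"x":0,"y":0,"z":-5,"claw":0},
  ],
)

```text
clock: 8.53
position: [653.1, 195.4, 83.6]
ee_rot: [0.095, 0.996, -0.0, 0.001]
ft_force: [-6.1, -1.6, 14.6]
finger_gap: 0.0
gripper_force: 7.2
```

Far-left snapped shut. I'll lift away, back towards where the arm started, and check.

>>> arm_command(
  commands=[
    {"rx":0,"ry":0,"rz":0,"x":0,"y":0,"z":30,"claw":0},
    {"rx":0,"ry":0,"rz":0,"x":0,"y":0,"z":70,"claw":0},
    {"rx":0,"ry":0,"rz":0,"x":-300,"y":240,"z":150,"claw":0},
    {"rx":0,"ry":0,"rz":0,"x":-300,"y":240,"z":150,"claw":0},
    {"rx":0,"ry":0,"rz":0,"x":-300,"y":240,"z":150,"claw":0},
    {"rx":0,"ry":0,"rz":0,"x":-300,"y":240,"z":150,"claw":0},
    {"rx":0,"ry":0,"rz":0,"x":-300,"y":240,"z":150,"claw":0},
    {"rx":0,"ry":0,"rz":0,"x":-300,"y":240,"z":150,"claw":0},
    {"rx":0,"ry":0,"rz":0,"x":-300,"y":240,"z":150,"claw":0},
    {"rx":0,"ry":0,"rz":0,"x":-300,"y":240,"z":150,"claw":0},
    {"rx":0,"ry":0,"rz":0,"x":-300,"y":240,"z":150,"claw":0},
    {"rx":0,"ry":0,"rz":0,"x":-300,"y":240,"z":150,"claw":0},
  ],
)

```text
clock: 9.53
position: [349.4, 438.7, 230.4]
ee_rot: [0.092, 0.996, 0.001, -0.001]
ft_force: [0.2, -0.9, 0.9]
finger_gap: 0.001
gripper_force: 0.0
```

```bash
python3 - <<'E'
from h import *
a=snap('top','top4');b=snap('side','side4')
x=cv2.resize(a['frame'][130:235,155:255],(400,420),interpolation=2);y=cv2.resize(b['frame'][110:215,175:275],(400,420),interpolation=2)
cv2.imwrite('pics/c4.png',np.hstack([x,y]))
E
```

```text
(no output)
```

View pics/c4.png

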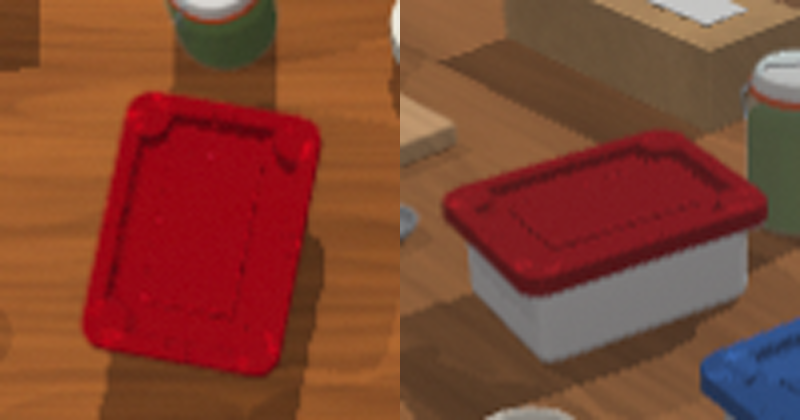

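The side crop shows the lid flat, with straight edges at all four corners: (450, 205), (660, 135), (760, 205) and (530, 285). The box is where it was, so I'm handing in.

```bash
python3 -c "
from plant import bot
print(bot.job_done())"
```

```text
the job is handed in; nothing more can be done
None
```

I pressed all four corners of the crimson lid until they were down at shut height; in the last pictures the lid is flat and the box hasn't moved, and I handed the job in at about 10 s.

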